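# Bolt the riveting block down on the slotted plate

### The arm

A 7-joint arm with a two-finger parallel gripper is mounted at the origin on the work surface; the furniture and walls round the work are solid. World frame = base frame: x ahead of the robot, y to its left, z up, the work surface at z = 0. Lengths are in m, angles in rad, forces in N, time in s.
With the tool pointing down it reaches from about 0.4 to 0.875 m from the base axis. Payload 19.3 kg.
Tool frame: the origin (TCP) lies between the finger pads; the fingertips stand bot.tcp_to_tips ahead of it and the grasp point (between the pads) is the TCP (bot.tcp_to_tips is the distance from the TCP to the fingertips, in m); z points along the fingers, y is the line along which they close (so a half turn about z gives the same grasp; the last joint's range is limited). The gripper opens to 85 mm and grips with 20 to 120 N. Pads are 22 mm wide; open, the fingers measure 114 mm over their backs; the gripper's body (76 mm by 85 mm) begins 54 mm behind the grasp point. The pads swing forward as they close: fully open they stand 13 mm farther back than shut.
Start: joints at [-1.385, 0.521, -0.036, 1.599, 0.021, 1.021, -0.113], TCP at [0.158, 0.605, 0.25] pointing down, gripper open.
Joint ranges: [-2.91, 2.91], [-0.3, 2.13], [-1.5, 1.42], [0.17, 2.43], [-1.26, 4.41], [0.16, 1.93], [-2.52, 2.52]. Speed limits (rad/s): [1.89, 1.89, 2.39, 2.39, 3.01, 3.01, 3.01].

### API

Orientations are given as [roll, pitch, yaw] about the fixed x, y, z axes, in that order (R = Rz(yaw) Ry(pitch) Rx(roll)).
In Python, from workcell import telemetry, grab_frame, bot gives the robot as it stands. The module is installed in compiled form; this text tells all that it offers.
- The arm moves only by the shell command python3 -m crank 'ROWS' [FORCE]. ROWS is text: rows parted by semicolons, each of 7 numbers parted by spaces: the finger opening in m, from 0 to 0.0854, then the shift along the tool's x, y, z in m, then the turn, a rotation vector about the tool's x, y, z in degrees. A call has exactly 8 rows; each row shifts and turns the commanded pose from where the row before left it, along the tool's axes as they then stand; what a row does not reach is not made up. A row lasts 1/12 s, in which the tool goes at most 41.7 mm and 7.16 degrees, less where a joint would pass 70% of its speed; a pose out of reach is approached as far as the arm can. A call with a gripper value outside its range is refused whole. The fingers move at their own pace and stop on an object; FORCE is the grip in N (left out, the last holds). Time passes only in rows, so rows that do not move let the fingers close, or fill a call up. It gives the time, the measured TCP pose, the force, the opening and the grip force at its end, in the units of the state.
- telemetry.observe(): the state, without advancing time (a new reading comes with each control period).
- grab_frame(name): name is "scene" or "side" or "wrist"; returns a dict with "pixels" (480x640x3 uint8, red, green, blue), "depth" (480x640 float32, m along the optical axis (not along the pixel's ray), 0 where there is no reading), "vertical_fov" (degrees; the focal length in pixels is half the picture's height over the tangent of half this angle, whatever the lens; pixels are square), "cx", "cy" (the principal point, pixels), "R" (3x3) and "t" (3): a world point X has camera coordinates R X + t; the wrist camera has in their place "hand_eye" (4x4, takes a point from camera to tool coordinates, whose origin is the TCP and whose axes are the flange's). Camera axes: x right, y down, z forward; pixel columns grow to the right and rows downward; lengths in m; the calibration is good to about 2 mm. The wrist camera is an equidistant fisheye: a pixel r from the principal point sees the ray r / f radians off the axis. A picture is of the moment at which its call begins: read the wrist's pose just before it.
- bot.job_done(): hands the job in; it is judged then, once.
The state is a dict: "clock": time; "qpos": joint angles; "qd": joint speeds; "joint_efforts": joint torques, N m; "position": TCP position; "tool_rot": TCP orientation; "force": force on the tool from outside, world axes, zero at the start; "moment": the same for the moment, N m; "grip_width": finger opening in m; "finger_force": force on a finger pad.
Only numpy, scipy, OpenCV 4.12 (cv2) and the standard library are available. Lean on these libraries where they do the work, as an engineer would, in place of code of your own. Each camera call takes 0.05 s, during which the arm holds its last target. There are 200 camera calls.

### The job

Bolt the riveting block down where it stands on the slotted plate. Take the T-bolt out of the wooden rack by its wing nut, lower its head into the slot in front of the block without forcing it, and slide it home into the block's fork without shifting the block. Then turn the wing clockwise until the head stands square across the slot, and go on to tighten the nut about an eighth of a turn past the point where it bites.

Things in the scene. Friction and masses are not known exactly. Their poses are not given: they have to be found in the camera images.
- t_bolt: T-bolt (M12 hammer-head bolt carrying a spring washer and a wing nut). Origin: centre of the head's underside, z up the stud. Head 28 mm long (x), 14 wide, 8 high; two opposite corners are rounded, so under the slot's lips it turns from lengthwise only clockwise (seen from above), by about 97 degrees, where the other two corners stop it: that counts as square. Stud 12 mm thick.
- wing (a point): Centre of the wing nut's wing, on the bolt's axis: a flat steel bar 44 mm long (x), 14 thick (y; grip across this), 28 high (top 14 mm above this point); its lower edge is 19 mm above the washer's underside, the hub between is 20 mm thick. The nut drags on the thread (0.08 N m): a turned wing takes the free bolt round with it and screws only once the head is stopped.
- spring_washer: Conical spring washer under the nut, 32 mm wide; origin: centre of its underside, about 35.5 mm above the head's underside at the start. Right-hand quick thread: a clockwise turn closes 8 mm. From the start 2 to 7 mm are to be closed before it bites (packing unknown); then it yields 60 N per mm, flat after 2 mm. An eighth of a turn past the bite: about 60 N of clamping, 0.2 to 0.3 N m.
- bolt_rack: Fixed beech block 66 (x) x 128 (y) x 39.5 mm, origin at the centre of its underside, with two slots 35 mm long (x) and 19 wide at y = -32 and +32 mm. The T-bolt hangs upright in one of them by its washer, head lengthwise in the slot, the hex bolt in the other; either way round.
- fixture_plate: Fixed grey steel plate 240 (x) x 130 (y) x 25.5 mm, origin at the centre of its underside, z up, yaw -0.45 to 0.25 rad. One T-slot along its x axis at y = 0, through both ends: mouth 15.5 mm wide between lips 11 mm thick; below them a chamber 28.9 mm wide and 9.5 high, its floor 5 mm above the origin.
- rivet_block: Bright steel riveting block, loose, 0.8 to 1.1 kg, rivet holes in its top, keyed in the slot, x as the plate's. Origin: on the plate's top face, in the middle of the block's front. Block: x 0 to 56, y -30 to 30, 24 mm high. In front a foot 48 wide reaches to x = -36, with an open fork gap 13.4 wide, flared, from x = -36 to -14; foot and the packing plate on it are 10 to 14 mm thick (unmeasured).
- fork_seat (a point): Where the bolt's axis stands when its stud is home against the end of the fork: x = -20 mm, y = 0 in the block's frame, 10 mm above the plate's top face.
- hex_bolt: Bystander: plain hexagon bolt in the other slot of the rack; origin at the lower end of its shank; its head reaches 11 mm above the rack.
- pliers: Bystander: flat-nose pliers with red grips, 175 mm long, near the robot on the right.
- caliper: Bystander: sliding caliper, 208 mm long, 8 mm thick, lying near the robot.
Not all that is in view belongs to the job. Leave any blue or turquoise look-alike of the t_bolt alone.

How it is judged:
By the outcome, as a careful person would: the job done as asked, in the order asked, and still so for the second after the job is handed in, with the robot touching nothing.
It also fails if it takes over 72 s, if anything falls off the work surface, if the arm or the gripper's body presses on something with over 40 N, if the wrist force passes 120 N, or if a joint passes its speed limit or range.

## Working session

There is one attempt and no reset: what is moved stays moved. The work goes in short steps, Python scripts to look and compute and a shell command to move; the robot and the scene stay as the last step left them, time stands still between calls to the robot, and variables do not carry over. Pictures are saved under pics/ and viewed, at most 10 in all, crops included, and the job is handed in when it is done.

```bash
mkdir -p pics; cat > h.py <<'E'
import numpy as np, cv2
from workcell import telemetry, grab_frame, bot
from scipy.spatial.transform import Rotation as Ro
def f_of(fr): return 240/np.tan(np.radians(fr["vertical_fov"])/2)
def cloud(fr):
    # world points per pixel for fixed pinhole cameras
    f=f_of(fr); v,u=np.mgrid[0:480,0:640]; d=fr["depth"]
    c=np.stack([(u-fr["cx"])/f*d,(v-fr["cy"])/f*d,d],-1)
    return (c-fr["t"])@fr["R"]
def ray_plane(fr,u,v,z):
    f=f_of(fr); r=np.array([(u-fr["cx"])/f,(v-fr["cy"])/f,1.])@fr["R"]; o=-fr["R"].T@fr["t"]
    return o+r*(z-o[2])/r[2]
def toolT(s):
    T=np.eye(4); T[:3,:3]=Ro.from_euler('xyz',s["tool_rot"]).as_matrix(); T[:3,3]=s["position"]; return T
def wray_plane(fr,T,u,v,z):
    f=f_of(fr); du,dv=u-fr["cx"],v-fr["cy"]; r=np.hypot(du,dv); th=r/f
    d=np.array([np.sin(th)*du/max(r,1e-9),np.sin(th)*dv/max(r,1e-9),np.cos(th)])
    M=T@fr["hand_eye"]; d=M[:3,:3]@d; o=M[:3,3]
    return o+d*(z-o[2])/d[2]
def save(n,im): cv2.imwrite(f"pics/{n}.png",im[...,::-1])
E
python3 - <<'E'
from h import *
s=telemetry.observe(); print({k:np.round(v,3) for k,v in s.items()}, bot.tcp_to_tips)
for n in ("scene","side","wrist"):
    fr=grab_frame(n); save(n+"0",fr["pixels"]); np.save(f"pics/{n}0.npy",fr,allow_pickle=True)
    print(n,fr["vertical_fov"],fr["cx"],fr["cy"],fr.get("hand_eye"), (-fr["R"].T@fr["t"]) if "R" in fr else "")
E
```

```text
{'clock': np.float64(0.0), 'qpos': array([-1.385,  0.522, -0.036,  1.6  ,  0.021,  1.021, -0.113]), 'qd': array([-0.   , -0.   , -0.   , -0.   ,  0.001, -0.002, -0.001]), 'joint_efforts': array([ 0.0000e+00, -9.2710e+01,  1.9800e+00, -3.6993e+01,  1.8000e-02,
        8.0000e-03,  0.0000e+00]), 'position': array([0.158, 0.604, 0.25 ]), 'tool_rot': array([-3.141,  0.   ,  2.886]), 'force': array([-1.102e+00, -1.000e-03, -8.740e-01]), 'moment': array([-0.002,  0.035,  0.103]), 'finger_force': np.float64(0.0), 'grip_width': np.float64(0.085)} 0.019
scene 44.251922133487966 322.52270361560505 234.38040888341655 None [-0.20061753 -0.50420257  0.81041666]
side 55.969027873244244 326.02647715791056 242.74171341363865 None [0.33073265 0.5809983  0.61123561]
wrist 65.70646984690485 329.10071193948227 240.8645989892696 [[-2.94378789e-05 -9.61108217e-01 -2.76172039e-01  6.98636542e-02]
 [ 9.99999879e-01  1.07355650e-04 -4.80201664e-04 -1.35098053e-03]
 [ 4.91174394e-04 -2.76172019e-01  9.61108097e-01 -1.23739698e-01]
 [ 0.00000000e+00  0.00000000e+00  0.00000000e+00  1.00000000e+00]]
```

View pics/scene0.png

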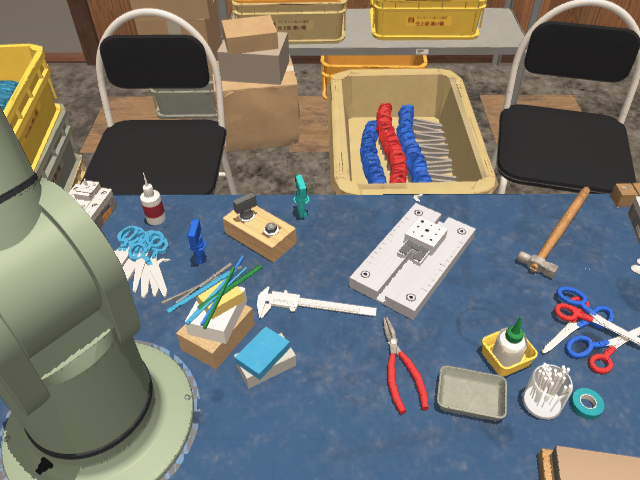

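View pics/side0.png

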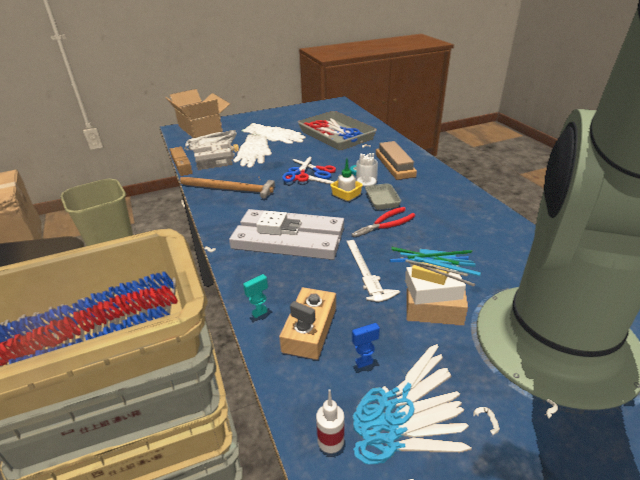

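Scene view: rack at (260,228). The candidates are the dark steel wing at (245,208) in the rack, the blue one at (197,242) and the turquoise one at (301,196), both standing free. The steel wing in the rack fits; the round head at (271,228) is the hex bolt. The plate is at (413,258) and the block at (425,233). I'll confirm this in a crop and measure.

```bash
python3 - <<'E'
from h import *
L=lambda n:np.load(f"pics/{n}0.npy",allow_pickle=True).item()
sc,si=L("scene"),L("side")
a=cv2.resize(sc["pixels"][180:270,210:320],None,fx=3.6,fy=3.6,interpolation=cv2.INTER_CUBIC)
b=cv2.resize(sc["pixels"][195:320,345:480],None,fx=2.9,fy=2.9,interpolation=cv2.INTER_CUBIC)
c=cv2.resize(si["pixels"][270:360,260:400],None,fx=2.8,fy=2.8,interpolation=cv2.INTER_CUBIC)
im=np.zeros((600,800,3),np.uint8); im[:a.shape[0],:a.shape[1]]=a; im[:b.shape[0],400:400+b.shape[1]]=b[:, :400]; im[330:330+c.shape[0],:c.shape[1]]=c[:270]
save("crop1",im)
for n,fr in (("scene",sc),("side",si)):
    P=cloud(fr); x,y,z=P[...,0],P[...,1],P[...,2]
    hsv=cv2.cvtColor(fr["pixels"],cv2.COLOR_RGB2HSV)
    for (u,v) in ([(260,235),(245,208),(425,228),(390,265),(410,300)] if n=="scene" else [(305,335),(303,314),(272,220),(290,247)]): print(n,(u,v),P[v,u].round(4))
    # rack
    cen=P[235,260] if n=="scene" else P[335,305]
    near=(np.hypot(x-cen[0],y-cen[1])<0.1)
    def rect(m,t):
        p=P[m][:,:2].astype(np.float32); (c,s,an)=cv2.minAreaRect(p*1000); print(n,t,len(p),"z",np.median(z[m]).round(4),"c",np.round(c,1),"size",np.round(s,1),"ang",round(an,1))
    rect(near&(abs(z-.0395)<.004)&(hsv[...,1]>70)&(hsv[...,0]<30),"racktop")
    w=near&(z>.062)&(hsv[...,1]<70); rect(w,"wing"); print(z[w].max(), P[w].mean(0))
    w=near&(z>.08); rect(w,"wingtop")
    cp=P[265,390] if n=="scene" else P[247,290]
    nearp=(np.hypot(x-cp[0],y-cp[1])<0.2)
    rect(nearp&(abs(z-.0255)<.003)&(hsv[...,1]<60),"plate")
    rect(nearp&(abs(z-.0495)<.004)&(hsv[...,1]<60),"block")
    rect(nearp&(z>.033)&(z<.0425)&(hsv[...,1]<60),"foot")
E
```

```text
scene (260, 235) [ 0.4121 -0.0063  0.0372]
scene (245, 208) [0.4361 0.0417 0.0645]
scene (425, 228) [ 0.5726 -0.2678  0.0462]
scene (390, 265) [ 0.4745 -0.2447  0.0251]
scene (410, 300) [ 0.4205 -0.3083  0.023 ]
scene racktop 1224 z 0.0389 c [435.5  14.1] size [131.6  69.1] ang 81.5
scene wing 314 z 0.0795 c [439.7  44. ] size [18.1 44.4] ang 66.4
0.08885475740933182 [0.43716035 0.04234288 0.07787213]
scene wingtop 153 z 0.0849 c [439.7  43.7] size [18.1 44.1] ang 67.5
scene plate 4801 z 0.0249 c [ 526.3 -269.8] size [131.4 244.2] ang 85.2
scene block 723 z 0.0487 c [ 562.4 -273.3] size [60.4 59.9] ang 84.7
scene foot 443 z 0.0371 c [ 491.  -196.5] size [ 73.1 282. ] ang 27.7
side (305, 335) [0.4361 0.0649 0.0381]
side (303, 314) [0.4391 0.0552 0.0776]
side (272, 220) [ 0.561  -0.2618  0.0502]
side (290, 247) [ 0.5103 -0.2004  0.0221]
side racktop 1039 z 0.0391 c [437.3  22.3] size [115.7  67.3] ang 81.8
side wing 349 z 0.0798 c [440.6  47.6] size [14.3 43.2] ang 64.9
0.08804396388644434 [0.44057044 0.05113022 0.07819242]
side wingtop 265 z 0.0848 c [400.   64.8] size [ 22.8 130.2] ang 69.9
side plate 2423 z 0.0253 c [ 534.9 -185.9] size [303.7 242. ] ang 84.5
side block 409 z 0.0493 c [ 518.3 -156.2] size [ 72.6 322.9] ang 21.5
side foot 299 z 0.0373 c [ 477.9 -161. ] size [103.5 293.4] ang 32.6
```

View pics/crop1.png

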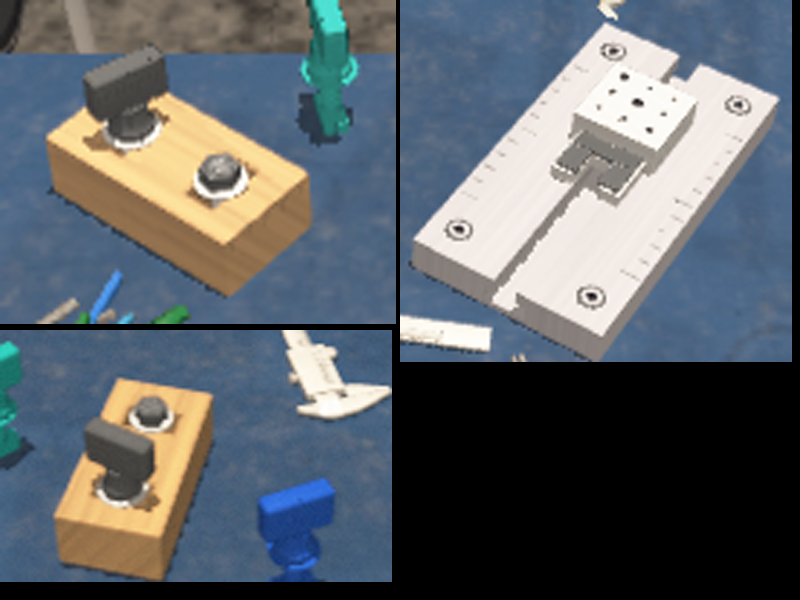

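The crop confirms it: the steel-winged bolt is in the rack's far-left slot and the hex bolt is in the other. The blue and turquoise ones stand off the rack. The wing is at about (440.5, 46) mm with its long axis at about -24.5°. The plate's x axis is at about -4.8°, and the seat is at about (514.6, -269) mm. Next I move above the rack.

```bash
R='0.085 -0.0173 -0.0196 0 0 0 0'
python3 -m crank '0.085 -0.0173 -0.0196 0 0 0 0;0.085 -0.0173 -0.0196 0 0 0 0;0.085 -0.0173 -0.0196 0 0 0 0;0.085 -0.0173 -0.0196 0 0 0 0;0.085 -0.0173 -0.0196 0 0 0 0;0.085 -0.0173 -0.0196 0 0 0 0;0.085 -0.0173 -0.0196 0 0 0 0;0.085 -0.0173 -0.0196 0 0 0 0'
python3 -m crank '0.085 -0.0173 -0.0196 0 0 0 0;0.085 -0.0173 -0.0196 0 0 0 0;0.085 -0.0173 -0.0196 0 0 0 0;0.085 -0.0173 -0.0196 0 0 0 0;0.085 -0.0173 -0.0196 0 0 0 0;0.085 -0.0173 -0.0196 0 0 0 0;0.085 -0.0173 -0.0196 0 0 0 0;0.085 -0.0173 -0.0196 0 0 0 0'
python3 -m crank '0.085 -0.0173 -0.0196 0 0 0 0;0.085 -0.0173 -0.0196 0 0 0 0;0.085 -0.0173 -0.0196 0 0 0 0;0.085 -0.0173 -0.0196 0 0 0 0;0.085 -0.0173 -0.0196 0 0 0 0;0.085 -0.0173 -0.0196 0 0 0 0;0.085 -0.0173 -0.0196 0 0 0 0;0.085 -0.0173 -0.0196 0 0 0 0'
python3 -c "
from h import *;s=telemetry.observe();print(s['qpos'].round(3),s['force'])"
```

```text
clock: 0.82
position: [0.2527, 0.4166, 0.2502]
tool_rot: [-3.141, -0.0, 2.886]
force: [0.7, 0.3, -0.7]
grip_width: 0.0849
finger_force: 0.0
clock: 1.48
position: [0.3469, 0.23, 0.2503]
tool_rot: [3.142, -0.0, 2.886]
force: [1.0, 0.2, -0.7]
grip_width: 0.085
finger_force: 0.0
clock: 2.15
position: [0.4411, 0.0432, 0.2503]
tool_rot: [-3.142, -0.0, 2.886]
force: [0.8, -0.0, 0.9]
grip_width: 0.0853
finger_force: 0.0
[-0.438  0.237  0.246  2.065 -0.076  0.848  1.166] [ 0.83916731 -0.0094266   0.88827791]
```

```bash
python3 -m crank '0.085 0 0.003 0 0 0 5;0.085 0 0 0 0 0 5;0.085 0 0 0.015 0 0 0;0.085 0 0 0.015 0 0 0;0.085 0 0 0.015 0 0 0;0.085 0 0 0.015 0 0 0;0.085 0 0 0 0 0 0;0.085 0 0 0 0 0 0'
python3 - <<'E'
from h import *
s=telemetry.observe(); fr=grab_frame("wrist"); save("w1",fr["pixels"]); np.save("pics/w1.npy",(s,fr),allow_pickle=True)
print(s['qpos'].round(3), s['position'], s['tool_rot'], fr["depth"][240,320])
E
```

```text
clock: 2.82
position: [0.4413, 0.0472, 0.1902]
tool_rot: [-3.141, -0.001, 2.711]
force: [0.2, 0.3, 0.3]
grip_width: 0.0847
finger_force: 0.0
[-0.445  0.337  0.253  2.128 -0.13   0.692  1.035] [0.44127616 0.04721977 0.19016781] [-3.14052712e+00 -1.01831902e-03  2.71099625e+00] 0.2345668
```

View pics/w1.png

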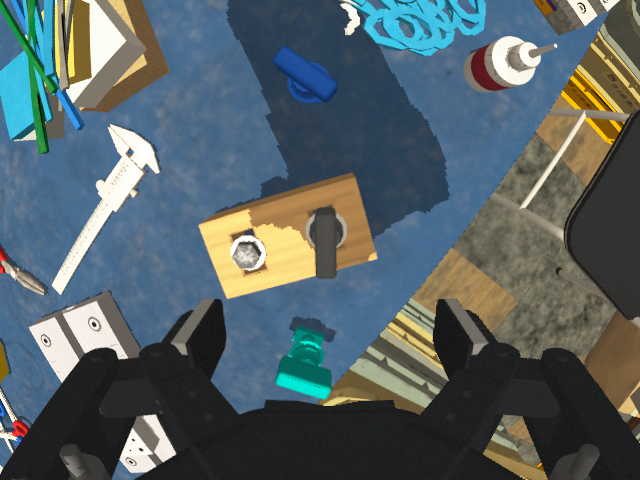

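The wrist view shows the wing upright at (325,243), nearly along tool x, with the hex bolt at (247,252). I'll measure it with the wrist depth.

```bash
cat >> h.py <<'E'
def wcloud(fr,T):
    f=f_of(fr); v,u=np.mgrid[0:480,0:640]; du,dv=u-fr["cx"],v-fr["cy"]; r=np.hypot(du,dv)+1e-9; th=r/f
    k=np.tan(th)/r*fr["depth"]; c=np.stack([du*k,dv*k,fr["depth"]],-1)
    M=T@fr["hand_eye"]; return c@M[:3,:3].T+M[:3,3]
def rect(P,m,t,mode=0):
    p=P[m]; c,s,a=cv2.minAreaRect((p[:,:2]*1000).astype(np.float32))
    if s[0]<s[1]: s=s[::-1]; a+=90
    print(t,len(p),"z",np.median(p[:,2]).round(4),"c",np.round(c,1),"size",np.round(s,1),"long axis deg",round((a+90)%180-90,1)); return c,a
E
python3 - <<'E'
from h import *
s,fr=np.load("pics/w1.npy",allow_pickle=True); T=toolT(s); P=wcloud(fr,T)
hsv=cv2.cvtColor(fr["pixels"],cv2.COLOR_RGB2HSV)
reg=np.zeros((480,640),bool); reg[165:310,190:385]=1
z=P[...,2]; near=reg&(np.hypot(P[...,0]-.44,P[...,1]-.046)<.03)
print("zmax",np.percentile(z[near],[50,90,99]))
m=near&(z>.0835); c,a=rect(P,m,"wingtop")
q=P[m][:,:2]; _,V=np.linalg.eigh(np.cov(q.T)); print("pca",q.mean(0),np.degrees(np.arctan2(V[1,1],V[0,1])))
rect(P,reg&(abs(z-.0395)<.003)&(np.hypot(P[...,0]-.436,P[...,1]-.015)<.09),"rack")
print("tcp",s["position"],"toolx deg",np.degrees(s["tool_rot"][2]))
E
```

```text
zmax [0.04022055 0.08657692 0.08765036]
wingtop 1360 z 0.0863 c [439.9  43.5] size [43.8 13.7] long axis deg -24.4
pca [0.43890257 0.04416849] 155.79414748601297
rack 10728 z 0.0397 c [435.3  11.5] size [129.1  67.1] long axis deg 81.6
tcp [0.44127616 0.04721977 0.19016781] toolx deg 155.32864356598176
```

```bash
python3 - <<'E'
from h import *
s,fr=np.load("pics/w1.npy",allow_pickle=True); P=wcloud(fr,np.eye(4))
z=P[...,2]; 
for lo in np.arange(-.03,.02,.005):
  for n,sg in(("L",-1),("R",1)):
    m=(z>lo)&(z<lo+.005)&(abs(P[...,1])<.08)&(fr["depth"]>0)&(abs(P[...,0])<.05)&(P[...,1]*sg>0)
    if m.sum()>20: print(n,round(lo,3),m.sum(),"x",np.percentile(P[m][:,0],[1,50,99]).round(4),"y",np.percentile(P[m][:,1],[1,99]).round(4))
E
```

```text
L -0.03 352 x [-0.003   0.0091  0.0112] y [-0.0566 -0.0433]
R -0.03 359 x [-0.0031  0.0094  0.0111] y [0.0406 0.0536]
L -0.025 479 x [-0.0091  0.0065  0.0111] y [-0.0571 -0.0433]
R -0.025 477 x [-0.0094  0.0064  0.011 ] y [0.0406 0.0547]
L -0.02 453 x [-0.0111  0.0062  0.0111] y [-0.0571 -0.0434]
R -0.02 463 x [-0.0108  0.0063  0.011 ] y [0.0407 0.0544]
L -0.015 448 x [-0.0112  0.0062  0.0111] y [-0.0573 -0.0433]
R -0.015 441 x [-0.0112  0.0062  0.011 ] y [0.0407 0.0545]
L -0.01 394 x [-0.011   0.0062  0.0111] y [-0.0573 -0.0433]
R -0.01 382 x [-0.011   0.0062  0.0113] y [0.0407 0.0544]
L -0.005 320 x [-0.011   0.0059  0.0111] y [-0.0564 -0.0434]
R -0.005 345 x [-0.0112  0.0059  0.0112] y [0.0407 0.0536]
L 0.0 217 x [-0.011   0.0016  0.0107] y [-0.0504 -0.0433]
R 0.0 201 x [-0.0103  0.0019  0.0108] y [0.0406 0.0475]
L 0.005 25 x [-0.0104 -0.0002  0.0077] y [-0.0445 -0.0437]
R 0.005 29 x [-0.0076 -0.0002  0.0076] y [0.0409 0.0418]
```

The fingers in the wrist depth are centred at x=0 and y=-1.3 mm, so the hand-eye y is biased by 1.35 mm and I correct it. The corrected wing centre is (440.5, 44.7) mm at 155.7°. That needs a tool shift of (-0.3, -2.6) mm and 111 mm down.

```bash
sed -i 's|M=T@fr\["hand_eye"\]|H=fr["hand_eye"].copy(); H[1,3]=0; M=T@H|' h.py
python3 -m crank '0.06 -0.0003 -0.0026 0.015 0 0 0;0.06 0 0 0.015 0 0 0;0.06 0 0 0.015 0 0 0;0.06 0 0 0.015 0 0 0;0.06 0 0 0.015 0 0 0;0.06 0 0 0.015 0 0 0;0.06 0 0 0.015 0 0 0;0.06 0 0 0.006 0 0 0' 20
python3 -m crank '0.03 0 0 0 0 0 0;0.02 0 0 0 0 0 0;0.014 0 0 0 0 0 0;0.01 0 0 0 0 0 0;0.005 0 0 0 0 0 0;0.005 0 0 0 0 0 0;0.005 0 0 0 0 0 0;0.005 0 0 0 0 0 0' 60
```

```text
clock: 3.53
position: [0.4409, 0.045, 0.0787]
tool_rot: [-3.142, -0.0, 2.711]
force: [-0.0, -0.8, -0.2]
grip_width: 0.0597
finger_force: 0.0
clock: 4.2
position: [0.4413, 0.045, 0.0802]
tool_rot: [3.141, 0.001, 2.711]
force: [-2.0, -0.4, 9.7]
grip_width: 0.0132
finger_force: 62.4
```

```bash
python3 -m crank '0.005 0 0 -0.006 0 0 0;0.005 0 0 -0.012 0 0 0;0.005 0 0 -0.015 0 0 0;0.005 0 0 -0.015 0 0 0;0.005 0 0 -0.015 0 0 0;0.005 0 0 -0.015 0 0 0;0.005 0 0 -0.015 0 0 0;0.005 0 0 -0.015 0 0 0'
python3 - <<'E'
from h import *
s=telemetry.observe(); fr=grab_frame("wrist"); sd=grab_frame("side"); np.save("pics/w2.npy",(s,fr),allow_pickle=True); np.save("pics/s2.npy",(s,sd),allow_pickle=True)
a=cv2.resize(fr["pixels"][140:390,230:430],None,fx=2.2,fy=2.2,interpolation=cv2.INTER_CUBIC)
f=f_of(sd); c=sd["R"]@(s["position"]+[0,0,-.03])+sd["t"]; u,v=int(c[0]/c[2]*f+sd["cx"]),int(c[1]/c[2]*f+sd["cy"]); print(u,v,s["position"],s["force"],s["qpos"].round(3))
v0=max(0,min(380,v-50));b=cv2.resize(sd["pixels"][v0:v0+100,u-50:u+50],None,fx=3.5,fy=3.5,interpolation=cv2.INTER_CUBIC)
im=np.zeros((550,800,3),np.uint8); im[:a.shape[0],:440]=a; im[:350,450:]=b; save("w2",im)
E
```

```text
clock: 4.87
position: [0.4405, 0.0448, 0.1887]
tool_rot: [3.141, 0.0, 2.711]
force: [0.1, 0.4, -2.3]
grip_width: 0.0127
finger_force: 60.6
300 272 [0.4405377  0.04484408 0.18872174] [ 0.11723541  0.38898887 -2.27535727] [-0.444  0.338  0.258  2.133 -0.134  0.685  1.045]
```

View pics/w2.png

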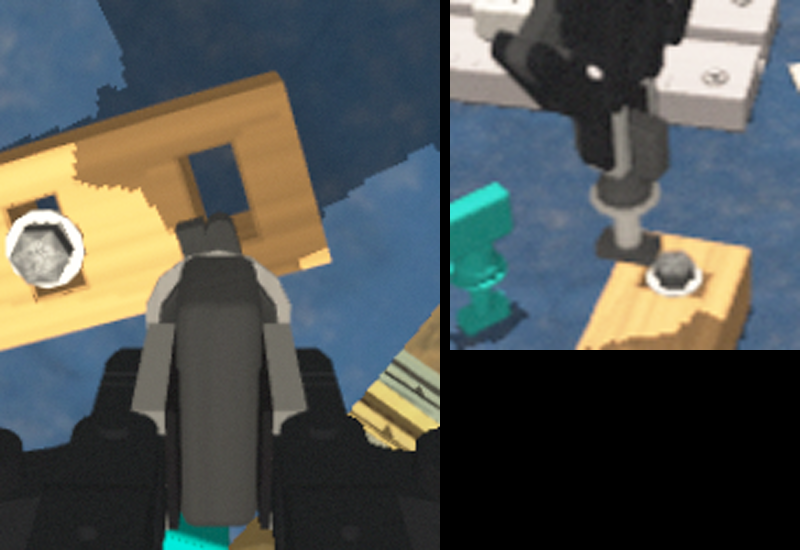

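The left crop (wrist) shows the bolt held, with the head's near end showing below the washer at crop (208,235). The right crop (side) shows it hanging plumb from the fingers. Next I measure the head's yaw in the tool frame from depth.

```bash
cat > head.py <<'E'
from h import *
def head(fr,verb=True):
    P=wcloud(fr,np.eye(4)); x,y,z=[P[...,i]*1000 for i in range(3)]; d=fr["depth"]>0
    m=d&(z>60)&(z<82)&(abs(y)<16)&(x>0)&(x<22)
    Q=P[m]*1000; 
    if verb:
        print("head pts",len(Q),"z pct",np.percentile(Q[:,2],[5,50,95]).round(1))
        t=Q[abs(Q[:,2]-np.percentile(Q[:,2],10))<1.5]
        for lo in np.arange(2,20,1.5):
            k=t[(t[:,0]>=lo)&(t[:,0]<lo+1.5)]
            if len(k)>4: print("  x",lo,len(k),"y",k[:,1].min().round(2),k[:,1].max().round(2))
    w=d&(z>-12)&(z<0)&(abs(y)<6.9)&(abs(x)<28); W=P[w]*1000
    print("wingtop: n",len(W),"x",np.percentile(W[:,0],[1,99]).round(1),"y",np.percentile(W[:,1],[1,99]).round(1),"z",np.median(W[:,2]).round(2))
    k=d&(z>20)&(z<50)&(np.hypot(x,y)<19); K=P[k]*1000
    print("washer z",np.percentile(K[:,2],[10,50,90]).round(1),"x max",np.percentile(K[:,0],99).round(1),"y",np.percentile(K[:,1],[1,99]).round(1))
    return Q
if __name__=="__main__":
    s,fr=np.load("pics/w2.npy",allow_pickle=True); Q=head(fr)
    np.set_printoptions(suppress=True)
    for lo in range(60,82,2):
        k=Q[(Q[:,2]>=lo)&(Q[:,2]<lo+2)]
        if len(k)>3: print(lo,len(k),"x",k[:,0].min().round(1),k[:,0].max().round(1),"y",k[:,1].min().round(1),k[:,1].max().round(1))
E
python3 head.py
```

```text
head pts 443 z pct [67.2 68.4 74.2]
  x 5.0 6 y -9.41 -6.13
  x 6.5 45 y -9.39 5.29
  x 8.0 62 y -9.93 4.71
  x 9.5 68 y -9.87 4.17
  x 11.0 58 y -10.41 4.18
  x 12.5 48 y -9.8 3.63
  x 14.0 21 y -5.0 2.0
wingtop: n 3930 x [-19.9  22.4] y [-6.7  6.6] z -5.93
washer z [32.6 39.1 40.1] x max 16.3 y [-15.8  15. ]
66 133 x 6.0 15.1 y -10.4 4.7
68 226 x 6.0 15.1 y -10.5 5.3
70 28 x 8.7 15.1 y -8.9 4.8
72 32 x 6.0 15.3 y -10.6 5.4
74 22 x 10.7 14.8 y -10.7 4.3
```

The head is 15.6° off the wing in the tool frame, which agrees with the rack's direction, and the bolt axis sits at tool x, y ≈ 0. I move above the entry at about (474.5, -266) mm, turning -4.1° to match the plate.

```bash
python3 -m crank '0.005 -0.01 -0.0168 0 0 0 0;0.005 -0.01 -0.0168 0 0 0 0;0.005 -0.01 -0.0168 0 0 0 0;0.005 -0.01 -0.0168 0 0 0 0;0.005 -0.01 -0.0168 0 0 0 0;0.005 -0.01 -0.0168 0 0 0 0;0.005 -0.01 -0.0168 0 0 0 0;0.005 -0.01 -0.0168 0 0 0 0'
python3 -m crank '0.005 -0.01 -0.0168 0 0 0 0;0.005 -0.01 -0.0168 0 0 0 0;0.005 -0.01 -0.0168 0 0 0 0;0.005 -0.01 -0.0168 0 0 0 0;0.005 -0.01 -0.0168 0 0 0 0;0.005 -0.01 -0.0168 0 0 0 0;0.005 -0.01 -0.0168 0 0 0 -4.1;0.005 -0.01 -0.0168 0 0 0 0'
python3 -m crank '0.005 0 0 0.01 0 0 0;0.005 0 0 0.01 0 0 0;0.005 0 0 0.01 0 0 0;0.005 0 0 0 0 0 0;0.005 0 0 0 0 0 0;0.005 0 0 0 0 0 0;0.005 0 0 0 0 0 0;0.005 0 0 0 0 0 0'
python3 - <<'E'
from head import *
s=telemetry.observe(); fr=grab_frame("wrist"); np.save("pics/w3.npy",(s,fr),allow_pickle=True)
print(s["qpos"].round(3)); head(fr,False)
a=cv2.resize(fr["pixels"][60:360,150:480],None,fx=2,fy=2,interpolation=cv2.INTER_CUBIC); save("w3",a)
E
```

```text
clock: 5.63
position: [0.457, -0.1115, 0.1869]
tool_rot: [-3.141, -0.001, 2.711]
force: [0.7, -0.2, -1.6]
grip_width: 0.013
finger_force: 60.7
clock: 6.3
position: [0.4749, -0.2668, 0.1868]
tool_rot: [3.142, -0.001, 2.787]
force: [-0.1, 0.8, -2.1]
grip_width: 0.0129
finger_force: 60.7
clock: 6.97
position: [0.4757, -0.2658, 0.1578]
tool_rot: [-3.142, 0.001, 2.783]
force: [-0.5, 0.3, -2.4]
grip_width: 0.0127
finger_force: 60.7
[ 0.214  0.533  0.257  1.907 -0.196  0.725  1.796]
wingtop: n 3922 x [-19.7  22.5] y [-6.7  6.6] z -5.89
washer z [32.7 39.1 40.3] x max 16.3 y [-15.8  15.1]
```

View pics/w3.png

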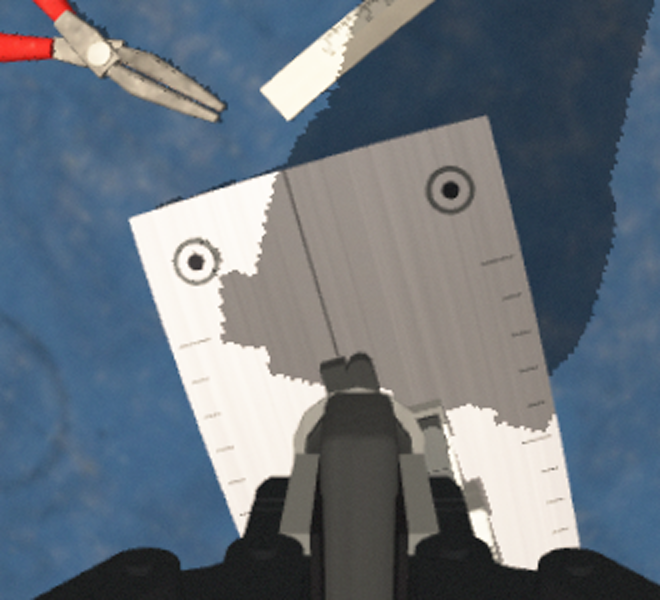

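The wrist crop shows the head's end at (350,370) over the plate. The slot's left lip edge runs from (285,170) to (340,355), and the block is partly visible at (440,430). I fit the slot lips and the plate frame from depth.

```bash
cat > slot.py <<'E'
from head import *
def slot(s,fr,c0=(0.526,-0.270),yaw=-0.087,verb=1):
    P=wcloud(fr,toolT(s)); z=P[...,2]; ok=fr["depth"]>0
    for it in range(3):
        R=np.array([[np.cos(yaw),np.sin(yaw)],[-np.sin(yaw),np.cos(yaw)]])
        q=(P[...,:2]-c0)@R.T
        top=ok&(abs(z-.0255)<.003)&(abs(q[...,0])<.121)&(abs(q[...,1])<.066)
        E={-1:[], 1:[]}
        for x in np.arange(-.118,-.02,.002):
            b=top&(abs(q[...,0]-x)<.001)
            for sg in(-1,1):
                yy=q[b][:,1]*sg; yy=yy[(yy>.002)&(yy<.02)]
                if len(yy)>5 and yy.min()<.013: E[sg].append((x,sg*yy.min()))
        L,Rr=np.array(E[1]),np.array(E[-1])
        fit=[np.polyfit(a[:,0],a[:,1],1) if len(a)>4 else None for a in (L,Rr)]
        sl=[f[0] for f in fit if f is not None]; off=[f[1] for f in fit if f is not None]
        if verb: print("slopes deg",np.degrees(sl).round(2),"edges mm",(np.array(off)*1000).round(2),"n",len(L),len(Rr),"yaw",np.degrees(yaw).round(2))
        dy=np.mean(off); yaw+=np.mean(sl); c0=np.array(c0)+R.T@[0,dy]
    print("slot line through",(c0*1000).round(2),"yaw deg",np.degrees(yaw).round(2))
    return P,q,z,c0,yaw
if __name__=="__main__":
    s,fr=np.load("pics/w3.npy",allow_pickle=True); P,q,z,c0,yaw=slot(s,fr)
    ok=fr["depth"]>0; top=ok&(abs(z-.0255)<.0025)&(abs(q[...,0])<.15)&(abs(q[...,1])<.08)
    print("top z",np.median(z[top]),"plate x min",np.percentile(q[top][:,0],.2),"y range",np.percentile(q[top][:,1],[.1,99.9]))
    ft=ok&(z>.033)&(z<.042)&(abs(q[...,0])<.06)&(abs(q[...,1])<.03)
    print("foot",ft.sum(),"z",np.percentile(z[ft],[10,50,90]),"x min",np.percentile(q[ft][:,0],[1,5]), "y",np.percentile(q[ft][:,1],[1,99]))
    Q=head(fr)
    ax=s["position"][:2]; R=np.array([[np.cos(yaw),np.sin(yaw)],[-np.sin(yaw),np.cos(yaw)]])
    print("TCP in slot frame mm",(R@(ax-c0)*1000).round(2),"tool yaw",np.degrees(s["tool_rot"][2]).round(2))
E
python3 slot.py
```

```text
slopes deg [ 0.55 -0.25] edges mm [ 7.96 -8.77] n 47 35 yaw -4.98
slopes deg [ 0.4 -0.4] edges mm [ 8.37 -8.36] n 47 35 yaw -4.84
slopes deg [ 0.4 -0.4] edges mm [ 8.36 -8.36] n 47 35 yaw -4.84
slot line through [ 525.97 -270.4 ] yaw deg -4.84
top z 0.02567063107386247 plate x min -0.11950930189441648 y range [-0.06512051  0.06478539]
foot 557 z [0.03445031 0.03753142 0.03866583] x min [-0.02642753 -0.02553857] y [0.01333981 0.02908435]
head pts 442 z pct [67.2 68.4 74.2]
  x 6.5 40 y -9.4 4.75
  x 8.0 65 y -9.91 4.73
  x 9.5 58 y -9.86 4.18
  x 11.0 63 y -10.43 4.18
  x 12.5 50 y -9.8 3.63
  x 14.0 17 y -4.45 2.55
wingtop: n 3922 x [-19.7  22.5] y [-6.7  6.6] z -5.89
washer z [32.7 39.1 40.3] x max 16.3 y [-15.8  15.1]
TCP in slot frame mm [-50.51   0.33] tool yaw 159.46
```

The slot centreline passes through (526.0, -270.4) mm at -4.84°. The plate edges and height check out, and the foot front is at plate x=-26 mm. The bolt stands 50.5 mm ahead of centre, 0.3 mm off the line, with its yaw within the error. I descend to just above the mouth and re-check.

```bash
python3 -m crank '0.005 -0.0001 -0.0003 0.009 0 0 0;0.005 0 0 0.009 0 0 0;0.005 0 0 0.009 0 0 0;0.005 0 0 0.009 0 0 0;0.005 0 0 0.009 0 0 0;0.005 0 0 0.006 0 0 0;0.005 0 0 0 0 0 0;0.005 0 0 0 0 0 0'
python3 - <<'E'
from slot import *
s=telemetry.observe(); fr=grab_frame("wrist"); np.save("pics/w4.npy",(s,fr),allow_pickle=True)
P,q,z,c0,yaw=slot(s,fr); T=np.eye(4); Pt=wcloud(fr,T)*1000
# head points in slot frame
m=(fr["depth"]>0)&(abs(Pt[...,2]-68)<2)&(abs(Pt[...,1])<13)&(Pt[...,0]>3)&(Pt[...,0]<18)&(fr["pixels"].max(-1)<90)
h=q[m]*1000; R=np.array([[np.cos(yaw),np.sin(yaw)],[-np.sin(yaw),np.cos(yaw)]])
ax=R@(s["position"][:2]-c0)*1000; print("axis in slot",ax.round(2),"pos",s["position"],np.degrees(s["tool_rot"][2]))
for lo in np.arange(-18,-4,1.5):
    k=h[(h[:,0]-ax[0]>=lo)&(h[:,0]-ax[0]<lo+1.5)]
    if len(k)>4: print(lo,len(k),k[:,1].min().round(2),k[:,1].max().round(2))
E
```

```text
clock: 7.68
position: [0.4752, -0.2663, 0.1059]
tool_rot: [-3.142, -0.001, 2.783]
force: [-0.5, -0.4, -2.9]
grip_width: 0.0128
finger_force: 60.7
slopes deg [ 1.39 -1.18] edges mm [  9.41 -10.31] n 38 33 yaw -4.98
slopes deg [ 0.74 -1.28] edges mm [ 8.97 -9.86] n 37 33 yaw -4.88
slopes deg [ 1.08 -1.02] edges mm [ 9.52 -9.42] n 37 33 yaw -5.15
slot line through [ 525.93 -270.84] yaw deg -5.12
axis in slot [-5.094e+01  1.000e-02] pos [ 0.47518826 -0.26629007  0.10594162] 159.43172556125268
-15.0 66 -6.81 6.38
-13.5 67 -6.67 6.19
-12.0 68 -6.83 7.09
-10.5 65 -6.59 7.05
-9.0 50 -6.27 7.03
-7.5 15 3.01 6.98
```

The head edges lie at ±6.9 mm, parallel to the slot, so it is aligned. I lower gently.

```bash
python3 -m crank '0.005 0 0 0.002 0 0 0;0.005 0 0 0.001 0 0 0;0.005 0 0 0.001 0 0 0;0.005 0 0 0.001 0 0 0;0.005 0 0 0.001 0 0 0;0.005 0 0 0.001 0 0 0;0.005 0 0 0.001 0 0 0;0.005 0 0 0 0 0 0'
```

```text
clock: 8.4
position: [0.4753, -0.2662, 0.0981]
tool_rot: [3.142, -0.0, 2.783]
force: [1.0, 0.2, -2.2]
grip_width: 0.0126
finger_force: 60.7
```

```bash
python3 -m crank '0.005 0 0 0.002 0 0 0;0.005 0 0 0.002 0 0 0;0.005 0 0 0.002 0 0 0;0.005 0 0 0.002 0 0 0;0.005 0 0 0.002 0 0 0;0.005 0 0 0.002 0 0 0;0.005 0 0 0 0 0 0;0.005 0 0 0 0 0 0'
python3 -m crank '0.005 0 0 0.0015 0 0 0;0.005 0 0 0.001 0 0 0;0.005 0 0 0.001 0 0 0;0.005 0 0 0.0005 0 0 0;0.005 0 0 0 0 0 0;0.005 0 0 0 0 0 0;0.005 0 0 0 0 0 0;0.005 0 0 0 0 0 0'
```

```text
clock: 9.07
position: [0.4753, -0.2663, 0.0862]
tool_rot: [-3.142, -0.0, 2.783]
force: [0.3, 0.8, -2.8]
grip_width: 0.0134
finger_force: 60.7
clock: 9.73
position: [0.4754, -0.2663, 0.0823]
tool_rot: [-3.142, 0.0, 2.783]
force: [-1.0, -0.1, -3.1]
grip_width: 0.0128
finger_force: 60.7
```

```bash
python3 -m crank '0.005 -0.00385 0.00108 0 0 0 0;0.005 -0.00385 0.00108 0 0 0 0;0.005 -0.00385 0.00108 0 0 0 0;0.005 -0.00385 0.00108 0 0 0 0;0.005 0 0 0 0 0 0;0.005 0 0 0 0 0 0;0.005 0 0 0 0 0 0;0.005 0 0 0 0 0 0'
python3 -m crank '0.005 -0.00385 0.00108 0 0 0 0;0.005 -0.00192 0.00054 0 0 0 0;0.005 -0.00192 0.00054 0 0 0 0;0.005 -0.00192 0.00054 0 0 0 0;0.005 -0.00192 0.00054 0 0 0 0;0.005 0 0 0 0 0 0;0.005 0 0 0 0 0 0;0.005 0 0 0 0 0 0'
```

```text
clock: 10.4
position: [0.4911, -0.2676, 0.0823]
tool_rot: [-3.142, -0.0, 2.783]
force: [-0.5, -1.0, -2.6]
grip_width: 0.0128
finger_force: 60.7
clock: 11.07
position: [0.5031, -0.2686, 0.0823]
tool_rot: [-3.142, -0.0, 2.783]
force: [0.2, -0.5, -2.5]
grip_width: 0.0128
finger_force: 60.7
```

```bash
python3 -m crank '0.005 -0.00192 0.00054 0 0 0 0;0.005 -0.00192 0.00054 0 0 0 0;0.005 -0.00192 0.00054 0 0 0 0;0.005 -0.00192 0.00054 0 0 0 0;0.005 0 0 0 0 0 0;0.005 0 0 0 0 0 0;0.005 0 0 0 0 0 0;0.005 0 0 0 0 0 0'
python3 - <<'E'
from h import *
F=[];
s=telemetry.observe(); fr=grab_frame("wrist"); np.save("pics/w5.npy",(s,fr),allow_pickle=True); sc=grab_frame("scene"); np.save("pics/sc5.npy",(s,sc),allow_pickle=True)
c0=np.array([.526,-.2704]); yaw=np.radians(-4.84); R=np.array([[np.cos(yaw),np.sin(yaw)],[-np.sin(yaw),np.cos(yaw)]])
print("TCP slot mm",R@(s["position"][:2]-c0)*1000)
for n,P in (("wrist",wcloud(fr,toolT(s))),("scene",cloud(sc)),("scene0",cloud(np.load("pics/scene0.npy",allow_pickle=True).item()))):
    q=(P[...,:2]-c0)@R.T*1000; z=P[...,2]*1000
    b=(abs(z-49.3)<2.5)&(q[...,0]>0)&(q[...,0]<80)&(abs(q[...,1])<36)
    ft=(z>33)&(z<42)&(abs(q[...,0])<45)&(abs(q[...,1])<30)
    if b.sum()>20: print(n,"block x",np.percentile(q[b][:,0],[1,3,97,99]).round(1),"y",np.percentile(q[b][:,1],[1,99]).round(1),b.sum())
    if ft.sum()>20: print(n,"foot x",np.percentile(q[ft][:,0],[1,3,10]).round(1),"y",np.percentile(q[ft][:,1],[1,99]).round(1),ft.sum(),"z",np.percentile(z[ft],[10,50,80]).round(1))
E
```

```text
clock: 11.73
position: [0.5111, -0.2693, 0.0823]
tool_rot: [-3.142, -0.0, 2.783]
force: [-0.5, 0.3, -2.7]
grip_width: 0.0128
finger_force: 60.7
TCP slot mm [-14.93418745  -0.15691732]
wrist block x [ 9.7 10.3 50.2 50.9] y [-28.8  29.1] 1507
wrist foot x [-27.  -26.2 -25.4] y [-23.7  28.4] 1719 z [34.6 37.4 38.3]
scene block x [ 9.7 10.7 63.5 64.7] y [-29.9   3.9] 185
scene foot x [-28.6 -26.9 -25.3] y [-29.5  23.3] 239 z [33.8 36.6 39.1]
scene0 block x [ 8.4  9.9 63.7 65.3] y [-28.9  29.4] 645
scene0 foot x [-25.6 -24.7 -22. ] y [-29.7  24.9] 422 z [34.6 37.  38.6]
```

The block front is at 9.7–10, so the seat is at about -10.3, 4.6 mm to go. I creep in and watch the force.

```bash
python3 -m crank '0.005 -0.00096 0.00027 0 0 0 0;0.005 -0.00096 0.00027 0 0 0 0;0.005 -0.00096 0.00027 0 0 0 0;0.005 -0.00048 0.00014 0 0 0 0;0.005 0 0 0 0 0 0;0.005 0 0 0 0 0 0;0.005 0 0 0 0 0 0;0.005 0 0 0 0 0 0'
python3 -m crank '0.005 -0.0003 0.0001 0 0 0 0;0.005 0 0 0 0 0 0;0.005 -0.0002 0 0 0 0 0;0.005 0 0 0 0 0 0;0.005 0 0 0 0 0 0;0.005 0 0 0 0 0 0;0.005 0 0 0 0 0 0;0.005 0 0 0 0 0 0'
python3 -m crank '0.005 -0.0002 0.0001 0 0 0 0;0.005 0 0 0 0 0 0;0.005 -0.0002 0 0 0 0 0;0.005 0 0 0 0 0 0;0.005 0 0 0 0 0 0;0.005 0 0 0 0 0 0;0.005 0 0 0 0 0 0;0.005 0 0 0 0 0 0'
```

```text
clock: 12.5
position: [0.5146, -0.2696, 0.0823]
tool_rot: [-3.142, -0.0, 2.783]
force: [-0.8, 0.2, -2.0]
grip_width: 0.0128
finger_force: 60.7
clock: 13.17
position: [0.5152, -0.2697, 0.0823]
tool_rot: [-3.142, -0.0, 2.783]
force: [-0.7, 0.4, -3.0]
grip_width: 0.0128
finger_force: 60.7
clock: 13.83
position: [0.5156, -0.2697, 0.0823]
tool_rot: [-3.142, -0.0, 2.783]
force: [-0.3, -0.3, -2.9]
grip_width: 0.0128
finger_force: 60.7
```

```bash
for i in 1; do python3 -m crank '0.005 -0.0003 0.0001 0 0 0 0;0.005 0 0 0 0 0 0;0.005 0 0 0 0 0 0;0.005 0 0 0 0 0 0;0.005 0 0 0 0 0 0;0.005 0 0 0 0 0 0;0.005 0 0 0 0 0 0;0.005 0 0 0 0 0 0' | grep -E "posi|^force"; done
cat > st.py <<'E'
from h import *
import sys
c0=np.array([.526,-.2704]); yaw=np.radians(-4.84); R=np.array([[np.cos(yaw),np.sin(yaw)],[-np.sin(yaw),np.cos(yaw)]])
F=[];M=[]
for i in range(3):
    s=telemetry.observe(); fr=grab_frame("wrist"); F.append(s["force"]); M.append(s["moment"])
T=toolT(s); P=wcloud(fr,T); q=(P[...,:2]-c0)@R.T*1000; z=P[...,2]*1000
print("t",round(s["clock"],2),"TCP slot",(R@(s["position"][:2]-c0)*1000).round(2),"z",round(s["position"][2]*1000,1),"yaw",np.degrees(s["tool_rot"][2]).round(1),"q7",s["qpos"][6].round(3),"w",s["grip_width"].round(4))
print("F slot",(R@np.mean(F,0)[:2]).round(2),"Fz",np.mean(F,0)[2].round(2),"M",np.mean(M,0).round(3))
b=(abs(z-49.3)<2.5)&(q[...,0]>0)&(q[...,0]<80)&(abs(q[...,1])<36); ft=(z>34.5)&(z<42)&(abs(q[...,0])<45)&(abs(q[...,1])<30)
print("block x",np.percentile(q[b][:,0],[1,3]).round(1),"foot x",np.percentile(q[ft][:,0],[1,3,10]).round(1))
np.save("pics/last.npy",(s,fr),allow_pickle=True)
if len(sys.argv)>1: save(sys.argv[1],cv2.resize(fr["pixels"][100:400,150:500],None,fx=2,fy=2,interpolation=cv2.INTER_CUBIC))
E
python3 st.py
```

```text
position: [0.5159, -0.2697, 0.0823]
force: [-0.8, 0.5, -2.4]Traceback (most recent call last):
  File "st.py", line 8, in <module>
    print("t",round(s["clock"],2),"TCP slot",(R@(s["position"][:2]-c0)*1000).round(2),"z",round(s["position"][2]*1000,1),"yaw",np.degrees(s["tool_rot"][2]).round(1),"q7",s["qpos"][6].round(3),"w",s["grip_width"].round(4))
                                                                                                                                                                                                    ^^^^^^^^^^^^^^^^^^^^^
AttributeError: 'float' object has no attribute 'round'
```

```bash
sed -i 's/np.degrees(s\["tool_rot"\]\[2\]).round(1)/round(float(np.degrees(s["tool_rot"][2])),1)/; s/s\["qpos"\]\[6\].round(3)/round(float(s["qpos"][6]),3)/; s/s\["grip_width"\].round(4)/round(float(s["grip_width"]),4)/' st.py
python3 -m crank '0.005 -0.0003 0.0001 0 0 0 0;0.005 0 0 0 0 0 0;0.005 0 0 0 0 0 0;0.005 0 0 0 0 0 0;0.005 0 0 0 0 0 0;0.005 0 0 0 0 0 0;0.005 0 0 0 0 0 0;0.005 0 0 0 0 0 0' | grep -E "posi|^force"
python3 st.py
```

```text
position: [0.5162, -0.2698, 0.0823]
force: [-0.9, -0.0, -2.0]
t 15.42 TCP slot [-9.77 -0.17] z 82.3 yaw 159.4 q7 1.802 w 0.0129
F slot [-0.05 -0.19] Fz -2.1 M [-0.021  0.011 -0.001]
block x [ 9.9 10.4] foot x [-26.1 -25.7 -24.4]
```

```bash
python3 -m crank '0.005 -0.0004 0.0001 0 0 0 0;0.005 0 0 0 0 0 0;0.005 0 0 0 0 0 0;0.005 0 0 0 0 0 0;0.005 0 0 0 0 0 0;0.005 0 0 0 0 0 0;0.005 0 0 0 0 0 0;0.005 0 0 0 0 0 0' | grep -E "posi|^force"
python3 st.py
python3 -m crank '0.005 -0.0004 0.0001 0 0 0 0;0.005 0 0 0 0 0 0;0.005 0 0 0 0 0 0;0.005 0 0 0 0 0 0;0.005 0 0 0 0 0 0;0.005 0 0 0 0 0 0;0.005 0 0 0 0 0 0;0.005 0 0 0 0 0 0' | grep -E "posi|^force"
python3 st.py
```

```text
position: [0.5166, -0.2698, 0.0823]
force: [-0.8, 0.0, -2.4]
t 16.23 TCP slot [-9.41 -0.17] z 82.3 yaw 159.4 q7 1.802 w 0.0128
F slot [-0.98 -0.38] Fz -2.25 M [-0.021  0.115  0.018]
block x [ 9.8 10.4] foot x [-26.1 -25.6 -24.3]
position: [0.5169, -0.2698, 0.0823]
force: [-3.9, 0.1, -0.8]
t 17.05 TCP slot [-9.12 -0.21] z 82.3 yaw 159.4 q7 1.802 w 0.013
F slot [-4.03 -0.06] Fz -1.23 M [0.041 0.915 0.016]
block x [ 9.7 10.4] foot x [-26.  -25.6 -24.3]
```

Contact at plate x ≈ -9.2: 4 N, and the block has not moved. I ease off 0.2 mm and turn clockwise (+z of the tool).

```bash
python3 -m crank '0.005 0.0002 -0.0001 0 0 0 0;0.005 0 0 0 0 0 0;0.005 0 0 0 0 0 5;0.005 0 0 0 0 0 5;0.005 0 0 0 0 0 5;0.005 0 0 0 0 0 5;0.005 0 0 0 0 0 5;0.005 0 0 0 0 0 5' | grep -E "posi|^force"
python3 -m crank '0.005 0 0 0 0 0 5;0.005 0 0 0 0 0 5;0.005 0 0 0 0 0 5;0.005 0 0 0 0 0 5;0.005 0 0 0 0 0 5;0.005 0 0 0 0 0 5;0.005 0 0 0 0 0 5;0.005 0 0 0 0 0 5' | grep -E "posi|^force"
python3 st.py
```

```text
position: [0.5167, -0.2696, 0.0822]
force: [-3.3, 1.4, -2.1]
position: [0.5163, -0.2698, 0.0821]
force: [-6.0, -0.4, -1.8]
t 18.53 TCP slot [-9.63 -0.24] z 82.1 yaw 89.2 q7 0.892 w 0.0129
F slot [-6.11 -0.31] Fz -0.93 M [-0.087  1.508  0.016]
block x [ 9.9 11.2] foot x [-25.7 -24.8 -22.2]
```

```bash
python3 -m crank '0.005 0 -0.0003 0 0 0 0;0.005 0 -0.0002 0 0 0 0;0.005 0 0 0 0 0 5;0.005 0 0 0 0 0 5;0.005 0 0 0 0 0 5;0.005 0 0 0 0 0 0;0.005 0 0 0 0 0 0;0.005 0 0 0 0 0 0' | grep -E "posi|^force"
python3 st.py
```

```text
position: [0.5161, -0.2699, 0.0822]
force: [-5.9, -0.1, -1.3]
t 19.35 TCP slot [-9.92 -0.41] z 82.2 yaw 74.4 q7 0.697 w 0.0134
F slot [-5.48 -0.88] Fz -2.0 M [-0.206  1.352 -0.026]
block x [ 9.7 11.2] foot x [-25.9 -24.8 -21.8]
```

```bash
python3 -m crank '0.005 -0.0001 -0.0004 0 0 0 0;0.005 0 0 0 0 0 0;0.005 0 0 0 0 0 4;0.005 0 0 0 0 0 4;0.005 0 0 0 0 0 4;0.005 0 0 0 0 0 0;0.005 0 0 0 0 0 0;0.005 0 0 0 0 0 0' | grep -E "posi|^force"
python3 st.py
python3 -m crank '0.005 0 0 0 0 0 4;0.005 0 0 0 0 0 4;0.005 0 0 0 0 0 4;0.005 0 0 0 0 0 4;0.005 0 0 0 0 0 0;0.005 0 0 0 0 0 0;0.005 0 0 0 0 0 0;0.005 0 0 0 0 0 0' | grep -E "posi|^force"
python3 st.py
```

```text
position: [0.5158, -0.2702, 0.0823]
force: [-4.1, -2.0, -2.7]
t 20.17 TCP slot [-10.19  -0.73] z 82.3 yaw 62.4 q7 0.536 w 0.0124
F slot [-4.47 -2.77] Fz -2.5 M [-0.643  1.27   0.026]
block x [ 9.4 10.5] foot x [-26.  -24.8 -21.7]
position: [0.5156, -0.2702, 0.0821]
force: [-4.7, -2.4, -5.8]
t 20.98 TCP slot [-10.39  -0.65] z 82.1 yaw 46.4 q7 0.318 w 0.013
F slot [-4.16 -2.71] Fz -6.47 M [-0.741  1.301 -0.022]
block x [ 9.4 10.6] foot x [-26.1 -24.4 -21.1]
```

The bolt axis sits about 0.7 mm along tool +x, hence the side force. I re-centre by -0.4 mm in x and add 0.06 mm per row in y. Fz is now pulling down, so the nut has begun to screw and I follow it down.

```bash
python3 -m crank '0.005 -0.0004 0 0.0004 0 0 0;0.005 0 0 0 0 0 0;0.005 0 0 0 0 0 0;0.005 0 0 0 0 0 0;0.005 0 0 0 0 0 0;0.005 0 0 0 0 0 0;0.005 0 0 0 0 0 0;0.005 0 0 0 0 0 0' | grep -E "posi|^force"
python3 st.py
python3 -m crank '0.005 0 -0.00006 0.0001 0 0 5;0.005 0 -0.00006 0.0001 0 0 5;0.005 0 -0.00006 0.0001 0 0 5;0.005 0 -0.00006 0.0001 0 0 5;0.005 0 -0.00006 0.0001 0 0 5;0.005 0 -0.00006 0.0001 0 0 5;0.005 0 0 0 0 0 0;0.005 0 0 0 0 0 0' | grep -E "posi|^force"
python3 st.py
```

```text
position: [0.5155, -0.2703, 0.0819]
force: [-5.1, -1.6, -0.9]
t 21.8 TCP slot [-10.44  -0.81] z 81.9 yaw 46.4 q7 0.319 w 0.0127
F slot [-4.96 -1.79] Fz -1.28 M [-0.401  1.313  0.021]
block x [ 9.3 10.6] foot x [-26.2 -24.6 -21.1]
position: [0.5153, -0.27, 0.0813]
force: [-6.7, -1.4, -0.0]
t 22.62 TCP slot [-10.71  -0.51] z 81.3 yaw 16.4 q7 -0.102 w 0.0129
F slot [-5.67 -1.76] Fz -1.09 M [-0.363  1.423 -0.04 ]
block x [10.1 11.3] foot x [-24.7 -23.3 -18.8]
```

```bash
python3 -m crank '0.005 -0.0003 -0.0002 0.0001 0 0 5;0.005 0 -0.00006 0.0001 0 0 5;0.005 0 -0.00006 0.0001 0 0 5;0.005 0 -0.00006 0.0001 0 0 5;0.005 0 -0.00006 0.0001 0 0 5;0.005 0 -0.00006 0.0001 0 0 5;0.005 0 0 0 0 0 0;0.005 0 0 0 0 0 0' | grep -E "posi|^force"
python3 st.py
python3 -m crank '0.005 0 -0.00006 0.0001 0 0 5;0.005 0 -0.00006 0.0001 0 0 5;0.005 0 -0.00006 0.0001 0 0 5;0.005 0 -0.00006 0.0001 0 0 5;0.005 0 -0.00006 0.0001 0 0 5;0.005 0 -0.00006 0.0001 0 0 5;0.005 0 0 0 0 0 0;0.005 0 0 0 0 0 0' | grep -E "posi|^force"
python3 st.py w6
```

```text
position: [0.5151, -0.2695, 0.0806]
force: [-4.5, -1.8, -1.7]
t 23.43 TCP slot [-10.95  -0.04] z 80.7 yaw -13.5 q7 -0.539 w 0.0127
F slot [-4.18 -2.25] Fz -2.6 M [-0.47   1.132 -0.051]
block x [10.8 12. ] foot x [-21.3 -19.1 -13.9]
position: [0.5152, -0.2691, 0.08]
force: [-4.0, -1.4, -2.4]
t 24.25 TCP slot [-10.85   0.4 ] z 80.0 yaw -43.5 q7 -0.995 w 0.0131
F slot [-3.99 -1.73] Fz -3.56 M [-0.365  1.127 -0.028]
block x [11.  12.2] foot x [-24.8 -22.8 -19. ]
```

View pics/w6.png

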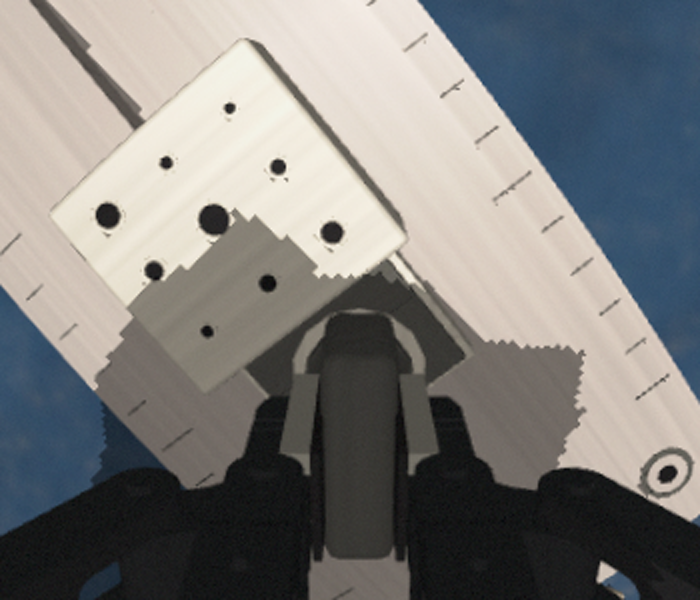

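The wrist crop now shows the whole block top with its holes, centred at about (228,215), and the washer close above the dark packing plate at (395,320). I measure the block's pose and the washer gap.

```bash
python3 - <<'E'
from h import *
c0=np.array([.526,-.2704]); yaw=np.radians(-4.84); R=np.array([[np.cos(yaw),np.sin(yaw)],[-np.sin(yaw),np.cos(yaw)]])
s,fr=np.load("pics/last.npy",allow_pickle=True); P=wcloud(fr,toolT(s)).copy(); P[...,:2]=(P[...,:2]-c0)@R.T; Q=P*1000; z=Q[...,2]
b=(abs(z-49.5)<1.5)&(Q[...,0]>0)&(Q[...,0]<80)&(abs(Q[...,1])<36); 
rect(P,b,"block"); print("block z",np.median(z[b]),"plate z",np.median(z[(abs(z-25.5)<2)&(Q[...,0]>0)]))
ft=(z>34)&(z<42)&(Q[...,0]>-30)&(Q[...,0]<8)&(abs(Q[...,1])<26)
h,e=np.histogram(z[ft],bins=np.arange(34,42.1,.5)); print(dict(zip(e.round(1),h)))
Pt=wcloud(fr,np.eye(4))*1000; m=(np.hypot(Pt[...,0],Pt[...,1])<17.5)&(np.hypot(Pt[...,0],Pt[...,1])>11.5)&(Pt[...,2]>30)&(Pt[...,2]<48)&(Pt[...,0]>5)
h,e=np.histogram(Pt[m][:,2],bins=np.arange(32,48.1,.5)); print("tool z of washer rim",dict(zip(e.round(1),h)))
w=(Pt[...,2]>-12)&(Pt[...,2]<0)&(abs(Pt[...,1])<6)&(abs(Pt[...,0])<28); print("wing top tool z",np.median(Pt[w][:,2]))
E
```

```text
block 16442 z 0.0496 c [33.1 -0.8] size [66.3 60.6] long axis deg -0.1
block z 49.60471561531334 plate z 25.62936145644101
{np.float64(34.0): np.int64(55), np.float64(34.5): np.int64(92), np.float64(35.0): np.int64(102), np.float64(35.5): np.int64(92), np.float64(36.0): np.int64(54), np.float64(36.5): np.int64(113), np.float64(37.0): np.int64(314), np.float64(37.5): np.int64(626), np.float64(38.0): np.int64(548), np.float64(38.5): np.int64(248), np.float64(39.0): np.int64(79), np.float64(39.5): np.int64(83), np.float64(40.0): np.int64(137), np.float64(40.5): np.int64(109), np.float64(41.0): np.int64(71), np.float64(41.5): np.int64(18)}
tool z of washer rim {np.float64(32.0): np.int64(11), np.float64(32.5): np.int64(18), np.float64(33.0): np.int64(20), np.float64(33.5): np.int64(18), np.float64(34.0): np.int64(21), np.float64(34.5): np.int64(12), np.float64(35.0): np.int64(6), np.float64(35.5): np.int64(6), np.float64(36.0): np.int64(6), np.float64(36.5): np.int64(8), np.float64(37.0): np.int64(4), np.float64(37.5): np.int64(2), np.float64(38.0): np.int64(11), np.float64(38.5): np.int64(55), np.float64(39.0): np.int64(72), np.float64(39.5): np.int64(107), np.float64(40.0): np.int64(53), np.float64(40.5): np.int64(28), np.float64(41.0): np.int64(32), np.float64(41.5): np.int64(30), np.float64(42.0): np.int64(47), np.float64(42.5): np.int64(27), np.float64(43.0): np.int64(14), np.float64(43.5): np.int64(4), np.float64(44.0): np.int64(0), np.float64(44.5): np.int64(0), np.float64(45.0): np.int64(0), np.float64(45.5): np.int64(0), np.float64(46.0): np.int64(0), np.float64(46.5): np.int64(0), np.float64(47.0): np.int64(0), np.float64(47.5): np.int64(0)}
wing top tool z -5.8579346552554
```

The block has not moved: its front is at 10.1–10.2. The packing top is 12.3 mm above the plate, so the bite is due about 83° further on. I regrasp now: ease the side force, open, centre by +0.7 mm in x, and turn back 180°.

```bash
python3 -m crank '0.005 -0.0001 0.0003 0 0 0 0;0.005 0 0 0.0005 0 0 0;0.03 0 0 0 0 0 0;0.06 0 0 0 0 0 0;0.06 0 0 0 0 0 0;0.06 0 0 0 0 0 0;0.06 0.0007 0 0 0 0 0;0.06 0 0 0 0 0 0' 
python3 -m crank '0.06 0 0 0 0 0 -7;0.06 0 0 0 0 0 -7;0.06 0 0 0 0 0 -7;0.06 0 0 0 0 0 -7;0.06 0 0 0 0 0 -7;0.06 0 0 0 0 0 -7;0.06 0 0 0 0 0 -7;0.06 0 0 0 0 0 -7' | grep rot
python3 -m crank '0.06 0 0 0 0 0 -7;0.06 0 0 0 0 0 -7;0.06 0 0 0 0 0 -7;0.06 0 0 0 0 0 -7;0.06 0 0 0 0 0 -7;0.06 0 0 0 0 0 -7;0.06 0 0 0 0 0 -7;0.06 0 0 0 0 0 -7' | grep rot
python3 -m crank '0.06 0 0 0 0 0 -7;0.06 0 0 0 0 0 -7;0.06 0 0 0 0 0 -7;0.06 0 0 0 0 0 -7;0.06 0 0 0 0 0 -7;0.06 0 0 0 0 0 -7;0.06 0 0 0 0 0 -7;0.06 0 0 0 0 0 -7' | grep rot
python3 -m crank '0.06 0 0 0 0 0 -6;0.06 0 0 0 0 0 -6;0.06 0 0 0 0 0 0;0.06 0 0 0 0 0 0;0.06 0 0 0 0 0 0;0.06 0 0 0 0 0 0;0.06 0 0 0 0 0 0;0.06 0 0 0 0 0 0' 
cat > wing.py <<'E'
from h import *
s=telemetry.observe(); fr=grab_frame("wrist"); np.save("pics/last.npy",(s,fr),allow_pickle=True)
Q=wcloud(fr,np.eye(4)); zt=s["position"][2]*1000-Q[...,2]*1000
d=(fr["depth"]>0)&(np.hypot(Q[...,0],Q[...,1])<.03)
top=np.percentile(zt[d&(fr["pixels"].max(-1)<110)],97); print("wing top world z",top.round(2))
m=d&(abs(zt-top)<2); p=Q[m].copy(); rect(Q,m,"wing in tool frame")
_,V=np.linalg.eigh(np.cov(p[:,:2].T)); print("pca deg",np.degrees(np.arctan2(V[1,1],V[0,1])),"mean",p.mean(0).round(4),"z",np.median(zt[m]),"q7",s["qpos"][6],"yaw",np.degrees(s["tool_rot"][2]),s["position"])
E
python3 wing.py
```

```text
clock: 24.97
position: [0.5157, -0.2698, 0.0797]
tool_rot: [-3.142, -0.0, -0.76]
force: [-0.1, 0.2, -0.2]
grip_width: 0.0601
finger_force: 0.0
tool_rot: [3.141, -0.0, 0.223]
tool_rot: [3.141, 0.0, 1.2]
tool_rot: [3.142, 0.0, 2.178]
clock: 27.63
position: [0.5155, -0.2697, 0.0796]
tool_rot: [-3.141, -0.0, 2.38]
force: [-0.8, 0.5, -0.3]
grip_width: 0.0602
finger_force: 0.0
wing top world z 164.04
wing in tool frame 2240 z -0.0841 c [17.9  0.1] size [39.8  5.3] long axis deg -89.8
pca deg 90.00803941607137 mean [ 0.0186 -0.0001 -0.0842] z 163.70925305130598 q7 1.5191231426747192 yaw 136.39150175607216 [ 0.51549909 -0.26967091  0.07956822]
```

```bash
sed -i 's/d=(fr\["depth"\]>0)/d=(fr["depth"]>0)\&(Q[...,2]>-.015)\&(Q[...,2]<.005)/; s/<2); p/<1.5); p/' wing.py; python3 wing.py
```

```text
wing top world z 86.2
wing in tool frame 2203 z -0.0057 c [-0.3  0.8] size [50.  39.3] long axis deg -52.7
pca deg 178.82888171872165 mean [ 0.0005 -0.     -0.0058] z 85.2230200320123 q7 1.519325232041229 yaw 136.40673211421193 [ 0.51551206 -0.2696522   0.0795511 ]
```

The wing top at z=85.2 mm matches 2.36 mm closed with the head resting on the slot floor (85.1), so the head did stop. I grip and continue, at a fixed height first because the bolt rises to the lips.

```bash
python3 -m crank '0.03 0 0 0 0 0 0;0.02 0 0 0 0 0 0;0.014 0 0 0 0 0 0;0.01 0 0 0 0 0 0;0.005 0 0 0 0 0 0;0.005 0 0 0 0 0 0;0.005 0 0 0 0 0 0;0.005 0 0 0 0 0 0' 60
python3 st.py
python3 -m crank '0.005 0 0 0 0 0 5;0.005 0 0 0 0 0 5;0.005 0 0 0 0 0 5;0.005 0 0 0 0 0 5;0.005 0 0 0 0 0 5;0.005 0 0 0 0 0 5;0.005 0 0 0 0 0 0;0.005 0 0 0 0 0 0' | grep -E "posi|^force"
python3 st.py
```

```text
clock: 28.4
position: [0.5156, -0.2698, 0.0797]
tool_rot: [3.141, 0.0, 2.381]
force: [-0.6, 0.6, 4.8]
grip_width: 0.0127
finger_force: 60.2
t 28.5 TCP slot [-10.41  -0.25] z 79.7 yaw 136.4 q7 1.52 w 0.0131
F slot [0.22 0.89] Fz 4.62 M [ 0.247 -0.067 -0.009]
block x [10.  10.4] foot x [-25.7 -25.2 -23.8]
position: [0.5154, -0.2696, 0.0794]
force: [0.1, -0.1, 0.4]
t 29.32 TCP slot [-10.63  -0.17] z 79.5 yaw 106.6 q7 1.135 w 0.0128
F slot [0.42 0.32] Fz -0.21 M [ 0.111 -0.146 -0.037]
block x [10.2 11.2] foot x [-25.6 -25.1 -23.6]
```

```bash
python3 -m crank '0.005 -0.0001 0.0002 0 0 0 5;0.005 -0.0001 0.0002 0 0 0 5;0.005 0 0 0 0 0 5;0.005 0 0 0 0 0 5;0.005 0 0 0 0 0 5;0.005 0 0 0 0 0 5;0.005 0 0 0 0 0 0;0.005 0 0 0 0 0 0' | grep -E "posi|^force"
python3 st.py
```

```text
position: [0.5156, -0.2697, 0.0794]
force: [-0.7, 0.7, -0.5]
t 30.13 TCP slot [-10.37  -0.19] z 79.5 yaw 76.6 q7 0.74 w 0.013
F slot [-1.35  0.76] Fz -1.43 M [ 0.355  0.318 -0.007]
block x [10.1 11.6] foot x [-25.9 -25.  -22.4]
```

```bash
python3 -m crank '0.005 0 0.0002 0 0 0 5;0.005 0 0 0.0001 0 0 5;0.005 0 0 0.0001 0 0 5;0.005 0 0 0 0 0 0;0.005 0 0 0 0 0 0;0.005 0 0 0 0 0 0;0.005 0 0 0 0 0 0;0.005 0 0 0 0 0 0' | grep -E "posi|^force"
python3 st.py
python3 -m crank '0.005 0 0 0.0001 0 0 5;0.005 0 0 0.0001 0 0 5;0.005 0 0 0.0001 0 0 5;0.005 0 0 0 0 0 0;0.005 0 0 0 0 0 0;0.005 0 0 0 0 0 0;0.005 0 0 0 0 0 0;0.005 0 0 0 0 0 0' | grep -E "posi|^force"
python3 st.py
```

```text
position: [0.5159, -0.2698, 0.0794]
force: [-4.6, 2.9, 0.5]
t 30.95 TCP slot [-10.15  -0.25] z 79.4 yaw 61.5 q7 0.537 w 0.0126
F slot [-4.81  2.42] Fz 0.96 M [0.789 1.048 0.02 ]
block x [ 9.7 10.8] foot x [-26.  -24.6 -21.9]
position: [0.5159, -0.2699, 0.0793]
force: [-4.8, 3.2, 3.9]
t 31.77 TCP slot [-10.05  -0.32] z 79.3 yaw 46.5 q7 0.332 w 0.0128
F slot [-5.85  2.53] Fz 4.05 M [ 0.89   1.106 -0.063]
block x [ 9.7 10.9] foot x [-26.1 -24.3 -21. ]
```

```bash
python3 -m crank '0.005 -0.0001 -0.0003 0 0 0 5;0.005 0 0 0 0 0 5;0.005 0 0 0 0 0 0;0.005 0 0 0 0 0 0;0.005 0 0 0 0 0 0;0.005 0 0 0 0 0 0;0.005 0 0 0 0 0 0;0.005 0 0 0 0 0 0' | grep -E "posi|^force"
python3 st.py
python3 -m crank '0.005 0 0 0 0 0 5;0.005 0 0 0 0 0 5;0.005 0 0 0 0 0 0;0.005 0 0 0 0 0 0;0.005 0 0 0 0 0 0;0.005 0 0 0 0 0 0;0.005 0 0 0 0 0 0;0.005 0 0 0 0 0 0' | grep -E "posi|^force"
python3 st.py
python3 -c "
from h import *
s=telemetry.observe();print(s['joint_efforts'],s['qpos'])"
```

```text
position: [0.5158, -0.2698, 0.0792]
force: [-3.0, 2.3, 4.3]
t 32.58 TCP slot [-10.18  -0.27] z 79.2 yaw 36.5 q7 0.193 w 0.0129
F slot [-3.99  2.27] Fz 4.98 M [ 0.771  0.841 -0.061]
block x [ 9.8 11. ] foot x [-26.2 -24.2 -20.5]
position: [0.5158, -0.2698, 0.0791]
force: [-3.1, 1.1, 1.3]
t 33.4 TCP slot [-10.22  -0.26] z 79.1 yaw 26.5 q7 0.051 w 0.0129
F slot [-3.57  1.25] Fz 1.34 M [ 0.522  0.645 -0.086]
block x [ 9.9 11.1] foot x [-25.9 -23.8 -19.9]
[-2.04222710e-01 -9.20790052e+01  2.65677166e+01 -2.19122118e+01
 -4.06636102e-01 -9.84922685e-01  9.17955791e-02] [-0.14436456  0.88281666  0.81943018  1.86543865 -0.89292799  0.81063535
  0.05140363]
```

```bash
python3 -m crank '0.005 0 0 0.0001 0 0 5;0.005 0 0 0.0001 0 0 5;0.005 0 0 0 0 0 0;0.005 0 0 0 0 0 0;0.005 0 0 0 0 0 0;0.005 0 0 0 0 0 0;0.005 0 0 0 0 0 0;0.005 0 0 0 0 0 0' | grep -E "posi|^force"
python3 st.py
python3 -m crank '0.005 0 0 0.0001 0 0 5;0.005 0 0 0.0001 0 0 5;0.005 0 0 0 0 0 0;0.005 0 0 0 0 0 0;0.005 0 0 0 0 0 0;0.005 0 0 0 0 0 0;0.005 0 0 0 0 0 0;0.005 0 0 0 0 0 0' | grep -E "posi|^force"
python3 st.py
python3 -c "
from h import *
s=telemetry.observe();print(s['joint_efforts'][6])"
```

```text
position: [0.5158, -0.2698, 0.0789]
force: [-4.6, 1.5, 2.0]
t 34.22 TCP slot [-10.2   -0.24] z 78.9 yaw 16.5 q7 -0.091 w 0.0132
F slot [-4.68  1.55] Fz 2.0 M [ 0.511  0.765 -0.065]
block x [10.1 11.4] foot x [-24.3 -22.5 -18.1]
position: [0.5158, -0.2698, 0.0788]
force: [-4.0, 2.6, 3.6]
t 35.03 TCP slot [-10.2   -0.24] z 78.8 yaw 6.4 q7 -0.236 w 0.013
F slot [-4.51  1.82] Fz 3.36 M [ 0.597  0.836 -0.034]
block x [10.3 11.6] foot x [-22.4 -19.7 -14.2]
0.049895974807441235
```

```bash
sed -i 's/m=d&/d=d\&(abs(Q[...,1])<.0075); m=d\&/' wing.py; python3 wing.py; python3 - <<'E'
from h import *
s,fr=np.load("pics/last.npy",allow_pickle=True); save("w7",cv2.resize(fr["pixels"][100:400,150:500],None,fx=2,fy=2,interpolation=cv2.INTER_CUBIC))
E
```

```text
wing top world z 91.72
wing in tool frame 105 z -0.0129 c [ 1.9 -0.1] size [19.3 14.8] long axis deg 0.7
pca deg 98.72122543649446 mean [ 0.0031  0.0004 -0.0129] z 91.65094812312331 q7 -0.23618335917851596 yaw 6.446037535981296 [ 0.51577163 -0.26980888  0.07875614]
```

View pics/w7.png

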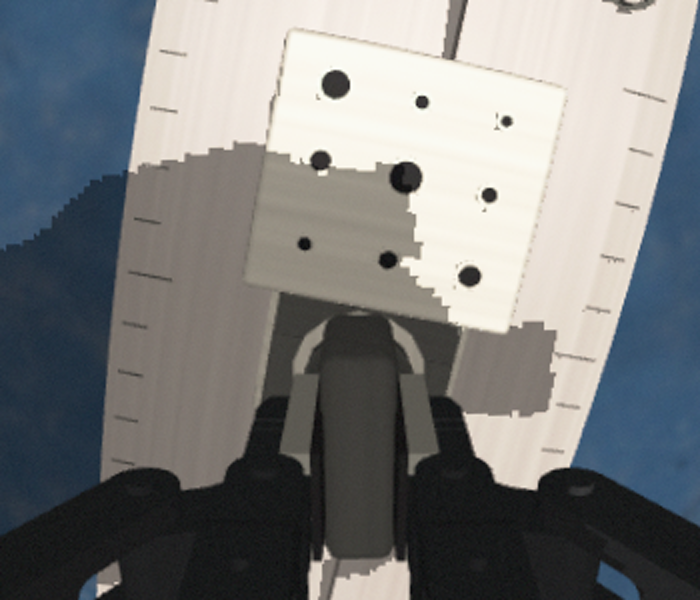

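```bash
cat > wz.py <<'E'
from h import *
s,fr=np.load("pics/last.npy",allow_pickle=True)
c0=np.array([.526,-.2704]); yaw=np.radians(-4.84); R=np.array([[np.cos(yaw),np.sin(yaw)],[-np.sin(yaw),np.cos(yaw)]])
Q=wcloud(fr,np.eye(4))*1000; P=wcloud(fr,toolT(s)); d=fr["depth"]>0; zw=P[...,2]*1000
m=d&(abs(Q[...,1])<5)&(Q[...,0]>-15)&(Q[...,0]<20)&(Q[...,2]>-10)&(Q[...,2]<0)
print("wing top z",np.percentile(zw[m],[20,50,80]).round(2),"tool z",np.median(Q[m][:,2]).round(2), "=> washer underside if uncompressed",(np.median(zw[m])-47).round(2))
q=(P[...,:2]-c0)@R.T*1000; b=(abs(zw-49.5)<1.2)&(q[...,0]>5)&(abs(q[...,1])<34)&d&(np.hypot(Q[...,0],Q[...,1])>26)
h=cv2.cvtColor(fr["pixels"],cv2.COLOR_RGB2HSV)
PP=P.copy();PP[...,:2]=q/1000; rect(PP,b,"block in plate frame"); print("block top z",np.median(zw[b]))
ft=d&(zw>34)&(zw<42)&(q[...,0]>-8)&(q[...,0]<7)&(abs(q[...,1])<23)&(abs(q[...,1])>16.5)
hh,e=np.histogram(zw[ft],bins=np.arange(35,41,.25)); print("packing",dict(zip(e.tolist(),hh.tolist())))
E
python3 wz.py
```

```text
wing top z [83.38 83.85 84.32] tool z -5.1 => washer underside if uncompressed 36.85
block in plate frame 16262 z 0.0496 c [37.3 -0.4] size [60.3 56.1] long axis deg 89.8
block top z 49.63205316976966
packing {35.0: 14, 35.25: 13, 35.5: 5, 35.75: 11, 36.0: 12, 36.25: 4, 36.5: 7, 36.75: 22, 37.0: 43, 37.25: 72, 37.5: 117, 37.75: 92, 38.0: 94, 38.25: 79, 38.5: 56, 38.75: 31, 39.0: 12, 39.25: 6, 39.5: 3, 39.75: 0, 40.0: 0, 40.25: 0, 40.5: 0}
```

Geometry says the nut has closed about 5.2 mm, against a 4.4 mm bite from the packing height, but the torque still reads low. I turn a little more and read the moment while turning.

```bash
python3 -m crank '0.005 0 0 0 0 0 0;0.005 0 0 0 0 0 1;0.005 0 0 0 0 0 1;0.005 0 0 0 0 0 1;0.005 0 0 0 0 0 1;0.005 0 0 0 0 0 1;0.005 0 0 0 0 0 1;0.005 0 0 0 0 0 1'
python3 - <<'E'
from h import *
for i in range(4):
    s=telemetry.observe(); print(s["clock"],s["force"].round(2),s["moment"].round(3),s["joint_efforts"][6].round(3),np.degrees(s["tool_rot"][2])); fr=grab_frame("wrist")
s=telemetry.observe(); fr=grab_frame("wrist"); np.save("pics/last.npy",(s,fr),allow_pickle=True)
E
python3 wz.py
```

```text
clock: 35.8
position: [0.5158, -0.2697, 0.0787]
tool_rot: [-3.142, 0.0, -0.01]
force: [-5.2, 2.1, 2.2]
grip_width: 0.0129
finger_force: 60.4
35.8 [-5.18  2.08  2.23] [0.489 0.916 0.27 ] 0.337 -0.6014927813060154
35.85 [-4.83  1.18  2.98] [0.573 0.846 0.276] 0.216 -0.6880948239972202
35.9 [-4.57  1.79  2.47] [0.534 0.811 0.201] -0.728 -0.6026045575401086
35.95 [-4.31  1.04  2.02] [0.584 0.798 0.239] -0.407 -0.5688364762952318
wing top z [83.2  83.7  84.18] tool z -5.06 => washer underside if uncompressed 36.7
block in plate frame 16428 z 0.0496 c [37.5 -0.3] size [60.  56.3] long axis deg 89.9
block top z 49.60340907183919
packing {35.0: 17, 35.25: 10, 35.5: 7, 35.75: 6, 36.0: 4, 36.25: 5, 36.5: 12, 36.75: 20, 37.0: 50, 37.25: 76, 37.5: 97, 37.75: 106, 38.0: 87, 38.25: 63, 38.5: 54, 38.75: 37, 39.0: 19, 39.25: 6, 39.5: 2, 39.75: 0, 40.0: 0, 40.25: 0, 40.5: 0}
```

```bash
python3 -m crank '0.005 0 0 0 0 0 0;0.005 0 0 0 0 0 0;0.005 0 0 0 0 0 0;0.005 0 0 0 0 0 0;0.005 0 0 0 0 0 0;0.005 0 0 0 0 0 0;0.005 0 0 0 0 0 0;0.005 0 0 0 0 0 0' | grep -E "rot|^force"
python3 -c "
from h import *
for i in range(2):
    s=telemetry.observe(); print(s['force'].round(2),s['moment'].round(3)); grab_frame('wrist')"
python3 -m crank '0.005 0 0 0 0 0 0;0.005 0 0 0 0 0 0;0.005 0 0 0 0 0 0;0.005 0 0 0 0 0 0;0.005 0 0 0 0 0 1;0.005 0 0 0 0 0 1;0.005 0 0 0 0 0 1;0.005 0 0 0 0 0 1' | grep -E "rot|^force"
python3 -c "
from h import *
for i in range(3):
    s=telemetry.observe(); print(s['force'].round(2),s['moment'].round(3)); grab_frame('wrist')"
```

```text
tool_rot: [3.142, 0.0, -0.01]
force: [-5.3, 2.8, 1.8]
[-5.31  2.78  1.76] [0.516 0.814 0.202]
[-4.78  1.4   0.91] [0.495 0.742 0.173]
tool_rot: [3.142, 0.0, -0.081]
force: [-3.7, 2.2, 0.3]
[-3.68  2.25  0.29] [0.527 0.81  0.309]
[-4.72  2.2   0.76] [0.516 0.802 0.332]
[-3.73  1.76  0.62] [0.622 0.807 0.247]
```

The torque while turning is now 0.25–0.33 N m, about 49° past the computed bite, which is the target. I ease the side load, open, lift off and verify.

```bash
python3 -m crank '0.005 -0.0003 -0.0002 0 0 0 0;0.005 0 0 0 0 0 0;0.03 0 0 0 0 0 0;0.06 0 0 0 0 0 0;0.06 0 0 0 0 0 0;0.06 0 0 0 0 0 0;0.06 0 0 -0.005 0 0 0;0.06 0 0 -0.01 0 0 0' | grep -E "posi|^force|width"
python3 -m crank '0.06 0 0 -0.015 0 0 0;0.06 0 0 -0.015 0 0 0;0.06 0 0 -0.015 0 0 0;0.06 0 0 -0.015 0 0 0;0.06 0 0 -0.015 0 0 0;0.06 0 0 -0.015 0 0 0;0.06 0 0 0 0 0 0;0.06 0 0 0 0 0 0' | grep -E "posi|^force|width"
python3 - <<'E'
from h import *
s=telemetry.observe(); fr=grab_frame("wrist"); P=wcloud(fr,toolT(s)); d=fr["depth"]>0
c0=np.array([.526,-.2704]); yaw=np.radians(-4.84); R=np.array([[np.cos(yaw),np.sin(yaw)],[-np.sin(yaw),np.cos(yaw)]])
PP=P.copy(); PP[...,:2]=(P[...,:2]-c0)@R.T; x,y,z=[PP[...,i]*1000 for i in range(3)]
rect(PP,d&(abs(x+10)<30)&(abs(y)<30)&(z>82)&(z<86),"wing")
rect(PP,d&(x>5)&(x<75)&(abs(y)<36)&(abs(z-49.5)<1.2)&(np.hypot(x+10,y)>26),"block")
ft=d&(x>-30)&(x<-20)&(abs(y)<26)&(z>36)&(z<39.5); print("foot front x",np.percentile(x[ft],[1,3]),"packing z",np.median(z[ft]))
m=d&(abs(x+10)<20)&(abs(y)<20)&(z>80)&(z<88); print("wing top z",np.median(z[m]))
save("end",fr["pixels"])
E
```

```text
position: [0.5152, -0.2694, 0.0936]
force: [-0.6, 0.0, -0.2]
grip_width: 0.0602
position: [0.5159, -0.2696, 0.1848]
force: [-0.0, 0.4, 0.1]
grip_width: 0.06
wing 1262 z 0.0835 c [-10.5  -0.1] size [43.3 13.5] long axis deg 1.8
block 5790 z 0.0496 c [37.9 -0.4] size [60.1 55.6] long axis deg 89.4
foot front x [-25.82231526 -25.4475111 ] packing z 37.751795154932125
wing top z 83.4810732173841
```

View pics/end.png

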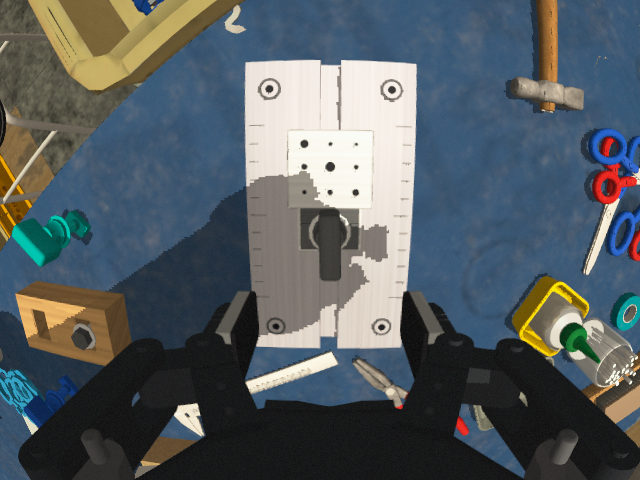

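The wrist view shows the wing at (330,243) seated in the fork, 20.5 mm ahead of the block's front. The block at (330,168) has not moved. The wing height gives about 1.05 mm of spring travel, around 63 N. The gripper is clear, so I hand in.

```bash
python3 -c "
from workcell import bot; print(bot.job_done())"
```

```text
the job is handed in; nothing more can be done
None
```

I bolted the block down and handed the job in at about 39 s: the T-bolt is home in the fork, turned past its head stop, and tightened about 48° past the estimated bite (roughly 63 N). The block stayed put within what I could measure. The head is hidden in the slot, so its squareness is inferred from how far the nut closed.

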